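# Stack a pair of conical spring washers and clamp them

## Task

Build the spring stack on the fixture's arbor: put the dark conical washer on first, turned over so that its hollow side faces up like a bowl, then the brass one on top of it with its hollow side down, rim to rim (the red rest can hold a washer on edge while you change your grip). When both sit level and fully home, push the red toggle handle past its over-centre point so that the clamp locks down on the stack. Leave the jar, the screwdriver and the standoff where they are.

Things in the scene. Friction and masses are not known exactly. Their poses are not given: they have to be found in the camera images.
- dark_center (a point): Dark steel conical spring washer: outside diameter 56, bore 26, height 14, about 110 g. Site on its axis, half-way up. Its z points from the hollow wide-rim side to the narrow crown; it starts as a dome, z up. Rim: a cylinder 6 high, from 7 to 1 below the point along z; above it a cone up to a flat crown ring of radius 13 to 18. The hollow is 8 deep, radius 23 at the rim narrowing to 13.
- bright_center (a point): Brass-coloured conical spring washer; shape, size, mass, point and axes as the dark one, also starting as a dome. Each washer sits like a hat over one of the two white stands; which one is on which varies.
- rest_slot (a point): Red rest fixed to the bench. Site: where the centre of a washer standing in it lies, 40 above the bench. Slot along the point's x, so the washer's axis lies along its y, either way round. Slot 17 wide; walls 30 long in x (the rim sticks out 13 beyond each end), 44 high, then a flared mouth to 55 high, 33 wide. Two cross bars keep the washer from rolling. Foot 50 (x) by 66 (y) by 8.
- seat (a point): On the axis of the fixture's arbor, at the pedestal's top face where the first washer sits, 40 above the bench; z up. Pedestal diameter 40; steel arbor diameter 21, rising 34 above it, the last 7 tapered to 12. Fixed base plate 90 (x) by 215 (y, -62 to 153) by 10. The toggle clamp stands on the +y side.
- clamp_pivot (a point): Pivot of the toggle clamp, 96 above the bench, 115 from the arbor axis in the fixture's +y; handle and arm turn about the point's x. Clamp block 40 (x) by 50 (y) to 108 high.
- clamp_arm: Clamp arm, two steel bars with a black sleeve (diameter 36, bore 27) 115 from the pivot that presses on the stack; moved by the handle only. Origin at the pivot. Open it stands up, 10 degrees back from upright, to 135 above the pivot; locked it lies level over the arbor.
- handle_grip (a point): On the axis of the clamp's red handle, 75 from the pivot. Red grip: round bar of diameter 20, from 45 to 100 from the pivot, on a thinner rod. Open, the handle leans 50 degrees back from upright, away from the arbor (fixture's +y); it is pushed towards the arbor (-y) and rises on its arc as it goes.
- handle (a joint): Toggle handle angle, rad: 0 open (sprung; about 10 N on the grip to start it, falling to none at centre), over-centre at 0.70 (10 degrees short of upright), then it snaps on by itself; locked on a full stack at about 1.05; end stop 1.14 with nothing under the sleeve. The arm turns 1.67 times as far.
- stand_a (a point): White round stand fixed to the bench, diameter 36, 30 high, with a black foot of diameter 46, 6 high; point at the centre of its top. The centre of the washer on it lies 3 above this point.
- stand_b (a point): The second such white stand.
- jar: White jar with green lid, diameter 44, 55 high, origin at its underside; a bystander, to be left alone.
- screwdriver: Screwdriver, 170 long, lying on the bench on the robot's side of the work; a bystander.
- standoff: Black and steel standoff post, diameter 26, 46 high, origin at its underside; a bystander.

How it is judged:
By the outcome, as a careful person would: the job done as asked, in the order asked, and still so for the second after the job is handed in, with the robot touching nothing.
It also fails if it takes over 72 s, if anything falls off the work surface, if the arm or the gripper's body presses on something with over 40 N, if the wrist force passes 120 N, or if a joint passes its speed limit or range.

## Robot

A 6-joint arm with a two-finger parallel gripper is mounted at the origin on the work surface. World frame = base frame: x ahead of the robot, y to its left, z up, the work surface at z = 0. Lengths are in m, angles in rad, forces in N, time in s.
With the tool pointing down it reaches from about 0.375 to 0.9 m from the base axis. Payload 3.1 kg.
Tool frame: the origin (TCP) lies on the centre line of the jaws, within the pads' length; the fingertips stand 8 mm ahead of it and the grasp point (between the pads) lies 11 mm behind it; z points along the fingers, y is the line along which they close (so a half turn about z gives the same grasp; the last joint's range is limited). The gripper opens to 87 mm and grips with 3 to 60 N. Pads are 19 mm wide; open, the fingers measure 117 mm over their backs; the gripper's body (75 mm by 190 mm) begins 51 mm behind the grasp point.
Start: joints at [-1.28, 0.527, 1.433, -0, 1.181, -0.178], TCP at [0.283, -0.557, 0.231] pointing down, gripper open.
Joint ranges: [-3.08, 3.08], [-0.75, 2.2], [0.22, 2.44], [-1.43, 4.57], [0, 2.65], [-2.85, 2.85]. Speed limits (rad/s): [2.79, 2.79, 3.14, 3.14, 3.14, 3.14].

## Interface

Orientations are given as a unit quaternion [x, y, z, w].
In Python, from rig import robot gives the robot as it stands. The module is installed in compiled form; this text tells all that it offers.
- The arm moves only by the tool send_rows, never from a script. Its argument "increments" is one flat list of numbers, 7 for each row, row after row: the turn, a rotation vector about the world's x, y, z in rad, then the shift along the world's x, y, z in cm, then the opening, from 0 (shut) to 1 (fully open). A call has 1 to 20 rows; each row shifts and turns the commanded pose from where the row before left it; what a row does not reach is not made up. A row lasts 1/12 s, in which the tool goes at most 41.7 mm and 7.16 degrees, less where a joint would pass 70% of its speed; a pose out of reach is approached as far as the arm can. A call is refused whole if a number of a shift passes 4.17 or a number of a turn 0.125, either way. A call with a gripper value outside its range is refused whole. The fingers move at their own pace and stop on an object; "newtons" is the grip in N (left out, the last holds). Time passes only in rows, so rows that do not move let the fingers close. It gives the time, the measured TCP pose, the force, the opening and the grip force at its end, in the units of the state.
- robot.get_obs(): the state, without advancing time (a new reading comes with each control period).
- robot.camera(name): name is "scene" or "top"; returns a dict with "image" (400x640x3 uint8, red, green, blue), "range_z" (400x640 float32, m along the optical axis (not along the pixel's ray), 0 where there is no reading), "fx", "fy", "cx", "cy" (pixels), "R" (3x3) and "t" (3): a world point X has camera coordinates R X + t. Camera axes: x right, y down, z forward; pixel columns grow to the right and rows downward; lengths in m; the calibration is good to about 2 mm. A picture is of the moment at which its call begins.
- robot.hand_in(): hands the job in; it is judged then, once.
The state is a dict: "time": time; "q": joint angles; "joint_velocities": joint speeds; "joint_torque": joint torques, N m; "position": TCP position; "tool_rot": TCP orientation; "ft_force": force on the tool from outside, world axes, zero at the start; "moment": the same for the moment, N m; "grip_width": finger opening in m; "grip_force": force on a finger pad.
Only numpy, scipy, OpenCV 4.12 (cv2) and the standard library are available. Lean on these libraries where they do the work, as an engineer would, in place of code of your own. Each camera call takes 0.05 s, during which the arm holds its last target. There are 200 camera calls.

## Working session

There is one attempt and no reset: what is moved stays moved. The work goes in short steps, Python scripts to look and compute and a tool call to move; the robot and the scene stay as the last step left them, time stands still between calls to the robot, and variables do not carry over. Pictures are saved under pics/ and viewed, at most 10 in all, crops included, and the job is handed in when it is done.

Besides the shell and the picture viewer there is one more tool, called after "Emit:" by a JSON object that holds its "name" and its "arguments". send_rows: Moves the arm, as the interface text tells. Its arguments: {"type":"object","properties":{"increments":{"type":"array"},"newtons":{"type":"number"}},"required":["increments"]}

```bash
mkdir -p pics; python3 - <<'E'
from rig import robot
import cv2,numpy as np
for n in("scene","top"):
    c=robot.camera(n);cv2.imwrite(f"pics/{n}0.png",c["image"][:,:,::-1]);np.savez(f"{n}0.npz",**c)
    print(n,c["fx"],c["cx"],c["cy"],c["R"].round(3).tolist(),c["t"].round(3).tolist())
print(robot.get_obs())
E
```

```text
scene 422.12838449495274 322.14242541695336 201.61092218108038 [[0.756, 0.654, 0.014], [0.455, -0.51, -0.73], [-0.47, 0.559, -0.683]] [-0.446, -0.159, 1.186]
top 463.9074066014459 324.4421545327594 202.59539911099785 [[-0.089, -0.996, 0.003], [-0.968, 0.086, -0.237], [0.236, -0.024, -0.972]] [0.061, 0.575, 1.102]
{'time': 0.1, 'q': array([-1.27947660e+00,  5.28372367e-01,  1.43376600e+00,  5.77455143e-06,
        1.18138639e+00, -1.78535532e-01]), 'joint_velocities': array([-0.00060111, -0.00088988, -0.00261535,  0.00080691,  0.00056383,
        0.00129403]), 'joint_torque': array([-9.03925297e-05, -4.40983629e+01, -1.77151805e+01,  6.34765788e-02,
        5.33498602e-02, -3.32871070e-05]), 'position': array([ 0.28279576, -0.55664874,  0.22967258]), 'tool_rot': array([ 9.72530992e-01,  2.32771425e-01, -5.17828232e-05, -9.64663399e-04]), 'ft_force': array([-0.43427617, -0.35325933,  0.33819876]), 'moment': array([0.00080178, 0.00835462, 0.00188533]), 'grip_force': 0.0, 'grip_width': 0.08691225499761733}
```

View pics/scene0.png

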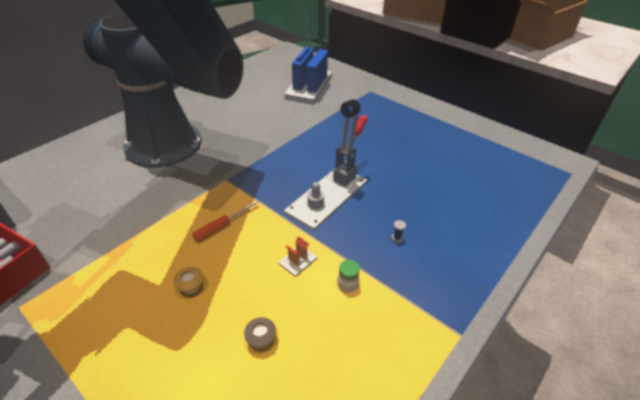

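View pics/top0.png

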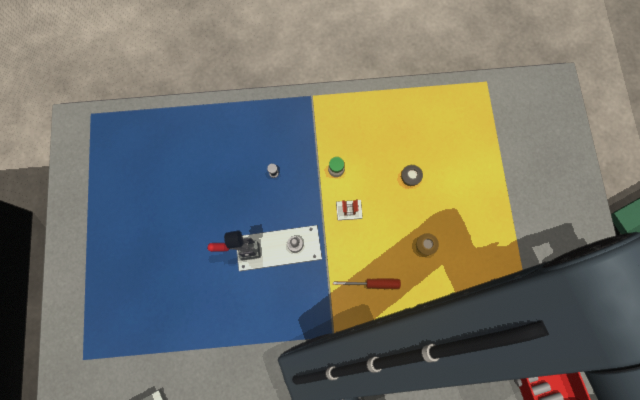

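The overview shows the dark washer at scene (261,333) / top (412,175), brass at (189,280) / (427,245), the rest at (298,257) / (349,210) and the arbor at (316,190) / (296,242). The jar, standoff and screwdriver are clear of these. I'll take one enlarged crop and measure positions.

```bash
cat > h.py <<'E'
import numpy as np,cv2
from scipy.spatial.transform import Rotation as Rn
def load(n):return dict(np.load(n+".npz"))
def ray(c,u,v,z):
    d=np.array([(u-c["cx"])/c["fx"],(v-c["cy"])/c["fy"],1.]);o=-c["R"].T@c["t"];w=c["R"].T@d
    return o+w*(z-o[2])/w[2]
def proj(c,X):
    p=c["R"]@np.asarray(X)+c["t"];return np.array([c["fx"]*p[0]/p[2]+c["cx"],c["fy"]*p[1]/p[2]+c["cy"]])
def depth(c,u,v):
    z=c["range_z"][v,u];d=np.array([(u-c["cx"])/c["fx"],(v-c["cy"])/c["fy"],1.])*z
    return c["R"].T@(d-c["t"])
def cloud(c):
    v,u=np.mgrid[:400,:640];z=c["range_z"]
    P=np.stack([(u-c["cx"])/c["fx"]*z,(v-c["cy"])/c["fy"]*z,z],-1)
    return (P-c["t"])@c["R"]
E
python3 - <<'E'
from h import *
c=load("top0");im=c["image"]
cv2.imwrite("pics/crop.png",cv2.resize(im[140:300,195:445,::-1],None,fx=3.2,fy=3.2,interpolation=cv2.INTER_CUBIC))
P=cloud(c)
for n,u,v,z in[("dark",412,175,.04),("brass",427,245,.04),("rest",349,210,.05),("arbor",296,242,.074),("jar",337,163,.055),("so",273,168,.046),("handle",215,247,.14),("sleeve",234,240,.22)]:
    print(n,ray(c,u,v,z).round(4),depth(c,u,v).round(4))
s=load("scene0")
for n,u,v,z in[("dark",261,333,.04),("brass",189,280,.04),("rest",298,257,.05),("arbor",316,183,.074),("handle",361,125,.14),("sleeve",350,108,.22)]:
    print(n,ray(s,u,v,z).round(4),depth(s,u,v).round(4))
# height-sliced points
for nm,c in(("top",c),("scene",s)):
    P=cloud(c)
    for n,x,y in[("dark",*ray(load("top0"),412,175,.04)[:2]),("brass",*ray(load("top0"),427,245,.04)[:2])]:
        m=(np.hypot(P[...,0]-x,P[...,1]-y)<.05)&(P[...,2]>.012)&(P[...,2]<.06)
        v,u=np.nonzero(m)
        if len(u): 
            Q=P[m];ql=Q[Q[:,2]>.03];print(nm,n,len(u),Q[:,:2].min(0),Q[:,:2].max(0),Q[:,2].max(),cv2.minEnclosingCircle(ql[:,:2].astype(np.float32)))
E
```

```text
dark [ 0.6389 -0.2269  0.04  ] [ 0.6416 -0.2291  0.0306]
brass [ 0.4517 -0.24    0.04  ] [ 0.4534 -0.243   0.0275]
rest [ 0.5575 -0.0516  0.05  ] [ 0.5669 -0.0549  0.0075]
arbor [0.4834 0.0885 0.074 ] [0.4838 0.0886 0.0712]
jar [ 0.6843 -0.0328  0.055 ] [ 0.6841 -0.0327  0.0558]
so [0.6884 0.1352 0.046 ] [0.688  0.1351 0.0473]
handle [0.4778 0.2729 0.14  ] [0.4749 0.269  0.1576]
sleeve [0.4761 0.2141 0.22  ] [0.4746 0.2126 0.2287]
dark [ 0.6505 -0.2305  0.04  ] [ 0.6458 -0.2272  0.0303]
brass [ 0.4669 -0.2447  0.04  ] [ 0.4615 -0.2425  0.0329]
rest [ 0.5891 -0.0725  0.05  ] [ 0.5823 -0.0657  0.0383]
arbor [0.4854 0.0984 0.074 ] [0.4842 0.0997 0.0725]
handle [0.4747 0.2742 0.14  ] [0.4834 0.2615 0.1498]
sleeve [0.4865 0.2085 0.22  ] [0.2676 0.5086 0.0016]
top dark 343 [ 0.61512991 -0.25589757] [ 0.6701698  -0.20130012] 0.04486957689724801 ((0.6426498889923096, -0.22955085337162018), 0.02893301658332348)
top brass 385 [ 0.42894923 -0.2712185 ] [ 0.48409826 -0.21460231] 0.04536330368156029 ((0.45600149035453796, -0.24285510182380676), 0.028422312811017036)
scene dark 797 [ 0.6148485  -0.25430753] [ 0.67068283 -0.19842959] 0.0437479776187954 ((0.6428500413894653, -0.22650034725666046), 0.0288320854306221)
scene brass 598 [ 0.42772287 -0.26856245] [ 0.48516203 -0.21282966] 0.04307534227412234 ((0.4559262692928314, -0.2405296266078949), 0.02945040538907051)
```

View pics/crop.png

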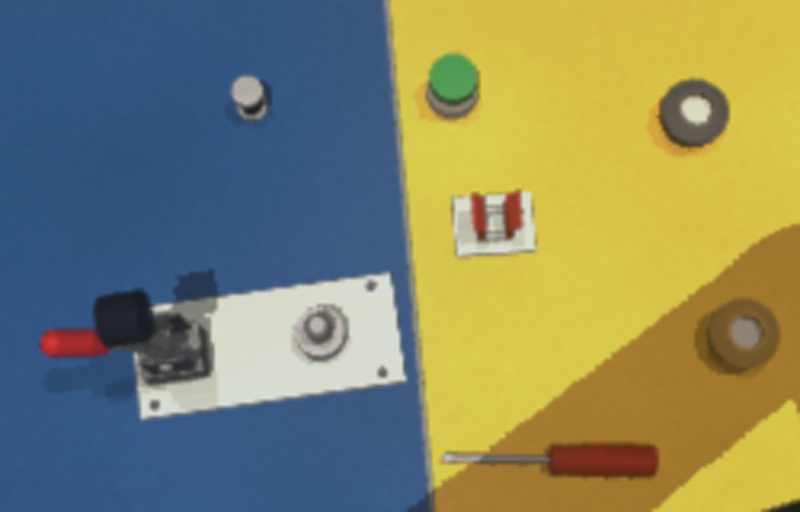

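The crop shows the rest slot running along image v (about world x), its walls at crop (478,216) and (512,216), and the arbor at crop (320,330). The plate is rotated a few degrees. Next I need the rest and fixture poses and their yaw angles.

```bash
python3 - <<'E'
from h import *
for n in("top0","scene0"):
    c=load(n);P=cloud(c);im=c["image"].astype(int);X,Y,Z=P[...,0],P[...,1],P[...,2]
    hsv=cv2.cvtColor(c["image"],cv2.COLOR_RGB2HSV);red=((hsv[...,0]<8)|(hsv[...,0]>172))&(hsv[...,1]>140)&(hsv[...,2]>60)
    white=(hsv[...,1]<60)&(hsv[...,2]>120)
    near=lambda x,y,r:np.hypot(X-x,Y-y)<r
    def rect(m,l):
        Q=P[m];r=cv2.minAreaRect((Q[:,:2]*1000).astype(np.float32));print(n,l,m.sum(),np.round(r[0],1),np.round(r[1],1),round(r[2],1),'mean',Q.mean(0).round(4),'zmax',Q[:,2].max().round(4))
    rr=near(.57,-.055,.06)
    rect(rr&(Z>.035)&(Z<.07),"restwall");rect(rr&white&(Z<.02),"foot");rect(rr&red,'red')
    v,u=np.nonzero(rr&white)   # plate by rays
    Q=np.array([ray(c,a,b,.008)[:2]*1000 for a,b in zip(u,v)],np.float32);print(n,'foot ray',cv2.minAreaRect(Q))
    m=near(.475,.13,.15)&white&(Z<.03);v,u=np.nonzero(m)
    Q=np.array([ray(c,a,b,.01)[:2]*1000 for a,b in zip(u,v)],np.float32);print(n,'plate ray',cv2.minAreaRect(Q))
    a=near(.484,.09,.03)
    rect(a&(Z>.055)&(Z<.08),"arbor");rect(a&(Z>.034)&(Z<.045),"ped")
    rect(near(.476,.25,.08)&red&(Z>.08),"handle");rect(near(.476,.21,.05)&(Z>.18),"sleeve")
E
```

```text
top0 restwall 111 [568.5 -54.8] [39.3 30.6] 89.8 mean [ 0.5679 -0.0555  0.0496] zmax 0.0591
top0 foot 308 [567.4 -54.3] [64.7 49.1] 89.4 mean [ 0.5643 -0.0531  0.0085] zmax 0.0181
top0 red 75 [567.3 -55. ] [36.3 26.5] 85.9 mean [ 0.5672 -0.0558  0.0507] zmax 0.0591
top0 foot ray ((567.6512451171875, -54.41129684448242), (64.79450988769531, 49.15867614746094), 89.18131256103516)
top0 plate ray ((474.42767333984375, 130.83543395996094), (196.5749053955078, 229.91964721679688), 0.09787221252918243)
top0 arbor 59 [486.2  93.6] [19.5 18.8] 22.6 mean [0.4853 0.0937 0.0703] zmax 0.0784
top0 ped 126 [486.6  94.1] [37.8 38. ] 43.5 mean [0.4843 0.0934 0.0398] zmax 0.0447
top0 handle 145 [476.2 258. ] [52.9 18.5] 86.1 mean [0.4756 0.2644 0.1539] zmax 0.2219
top0 sleeve 286 [479.  216.8] [35.  36.1] 5.5 mean [0.4782 0.2153 0.2206] zmax 0.2333
scene0 restwall 212 [568.2 -52.2] [40.1 31.6] 89.7 mean [ 0.5699 -0.0501  0.0474] zmax 0.0565
scene0 foot 309 [568.9 -53.8] [63.9 49.3] 88.4 mean [ 0.5753 -0.0617  0.009 ] zmax 0.0164
scene0 red 78 [569.5 -54.5] [24.4 36.1] 3.3 mean [ 0.5694 -0.0466  0.0495] zmax 0.0559
scene0 foot ray ((568.8506469726562, -53.32443618774414), (65.95735168457031, 49.00921630859375), 87.1983871459961)
scene0 plate ray ((480.27947998046875, 132.89047241210938), (201.12673950195312, 239.1621856689453), 0.2061525583267212)
scene0 arbor 84 [488.1  93.8] [19.  16.1] 18.0 mean [0.49   0.0928 0.0678] zmax 0.0764
scene0 ped 131 [488.2  95.5] [37.3 36.6] 41.9 mean [0.4913 0.0906 0.0401] zmax 0.045
scene0 handle 106 [481.2 254.2] [15.8 51.4] 10.1 mean [0.4806 0.2629 0.1525] zmax 0.175
scene0 sleeve 321 [481.4 220. ] [38.7 35. ] 89.3 mean [0.4828 0.2169 0.2118] zmax 0.2335
```

Rest is at (0.568, -0.054) with its slot along x. The arbor is at (0.487, 0.094), dark at (0.643, -0.228) and brass at (0.456, -0.242).

Plan for dark: grip across x with the tool tilted -45° about x, turn +90°, park it in the rest, then regrip at -45° and turn +90° again. Moving to the hover first.

Emit:
{"name": "send_rows", "arguments": {"increments": [0,0,0.11,1.8,1.65,-0.5,1,0,0,0.11,1.8,1.65,-0.5,1,0,0,0.11,1.8,1.65,-0.5,1,0,0,0.11,1.8,1.65,-0.5,1,0,0,0.11,1.8,1.65,-0.5,1,0,0,0.11,1.8,1.65,-0.5,1,0,0,0.11,1.8,1.65,-0.5,1,0,0,0.11,1.8,1.65,-0.5,1,0,0,0.11,1.8,1.65,-0.5,1,0,0,0.11,1.8,1.65,-0.5,1,-0.112,0,0,1.8,1.65,-0.5,1,-0.112,0,0,1.8,1.65,-0.5,1,-0.112,0,0,1.8,1.65,-0.5,1,-0.112,0,0,1.8,1.65,-0.5,1,-0.112,0,0,1.8,1.65,-0.5,1,-0.112,0,0,1.8,1.65,-0.5,1,-0.112,0,0,1.8,1.65,-0.5,1,0,0,0,1.8,1.65,-0.5,1,0,0,0,1.8,1.65,-0.5,1,0,0,0,1.8,1.65,-0.5,1], "newtons": 30}}

```text
time: 1.77
position: [0.6253, -0.2407, 0.1322]
tool_rot: [0.667, 0.665, -0.243, 0.233]
ft_force: [-0.5, 0.2, 0.2]
grip_width: 0.0872
grip_force: 0.0
```

Emit:
{"name": "send_rows", "arguments": {"increments": [0,0,0,0,0,0,1,0,0,0,0,0,0,1]}}

```text
time: 1.93
position: [0.6254, -0.2413, 0.1326]
tool_rot: [0.667, 0.665, -0.242, 0.233]
ft_force: [-0.3, -0.1, -0.0]
grip_width: 0.0874
grip_force: 0.0
```

```bash
cat >> h.py <<'E'
B=np.array([[0,1,0],[1,0,0],[0,0,-1.]])
def need(theta,p,yaw=0):
    from rig import robot
    o=robot.get_obs();Rt=Rn.from_euler('z',yaw,degrees=True).as_matrix()@Rn.from_euler('x',theta,degrees=True).as_matrix()@B
    rv=Rn.from_matrix(Rt@Rn.from_quat(o["tool_rot"]).as_matrix().T).as_rotvec()
    print('rot',rv.round(3),'shift cm',((np.array(p)-o["position"])*100).round(2),'q',o["q"].round(2),'F',o["ft_force"].round(1))
E
python3 -c "
from h import *
need(-45,[.643,-.228,.029])"
```

```text
rot [-0.099 -0.011  0.008] shift cm [  1.76   1.33 -10.36] q [-0.26  0.75  1.54 -0.9   0.9   0.34] F [-0.3 -0.1 -0. ]
```

Emit:
{"name": "send_rows", "arguments": {"increments": [-0.05,-0.005,0.004,0.9,0.65,-1,1,-0.05,-0.005,0.004,0.9,0.65,-1,1,0,0,0,0,0,-1,1,0,0,0,0,0,-1.5,1,0,0,0,0,0,-1.5,1,0,0,0,0,0,-1,1,0,0,0,0,0,0,1,0,0,0,0,0,0,1]}}

```text
time: 2.6
position: [0.6418, -0.2305, 0.0632]
tool_rot: [0.654, 0.652, -0.272, 0.27]
ft_force: [0.2, -0.2, 0.8]
grip_width: 0.0875
grip_force: 0.0
```

```bash
python3 - <<'E'
from h import *
from rig import robot
need(-45,[.643,-.228,.029])
c=robot.camera("scene");u,v=proj(c,[.643,-.228,.04]).astype(int)
cv2.imwrite("pics/a.png",cv2.resize(c["image"][v-70:v+66,u-90:u+90,::-1],None,fx=4,fy=4,interpolation=cv2.INTER_CUBIC))
E
```

```text
rot [ 0.001 -0.001  0.004] shift cm [ 0.12  0.25 -3.42] q [-0.2   0.89  1.52 -1.09  0.9   0.59] F [ 0.2 -0.2  0.8]
```

View pics/a.png

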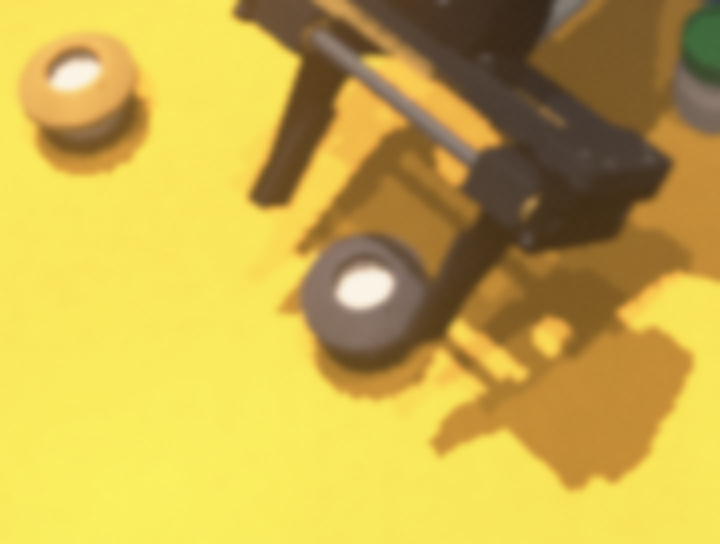

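The fingers straddle the dark washer, with tips near (268,195) and (432,325). Descending and gripping.

Emit:
{"name": "send_rows", "arguments": {"increments": [0,0,0,0.1,0.25,-1,1,0,0,0,0,0,-1,1,0,0,0,0,0,-0.9,1,0,0,0,0,0,-0.5,1,0,0,0,0,0,0,1,0,0,0,0,0,0,0.5,0,0,0,0,0,0,0.5,0,0,0,0,0,0,0.5,0,0,0,0,0,0,0.5,0,0,0,0,0,0,0.5,0,0,0,0,0,0,0.5,0,0,0,0,0,0,0.5], "newtons": 30}}

```text
time: 3.65
position: [0.6438, -0.2272, 0.0299]
tool_rot: [0.654, 0.652, -0.271, 0.271]
ft_force: [-0.6, 0.2, 1.6]
grip_width: 0.0538
grip_force: 30.0
```

Emit:
{"name": "send_rows", "arguments": {"increments": [0,0,0,0,0,0.5,0.5,0,0,0,0,0,1,0.5,0,0,0,0,0,2,0.5,0,0,0,0,0,3,0.5,0,0,0,0,0,3,0.5,0,0,0,0,0,2,0.5,0,0,0,0,0,0,0.5]}}

```text
time: 4.23
position: [0.6467, -0.2277, 0.1511]
tool_rot: [0.655, 0.651, -0.269, 0.275]
ft_force: [0.1, -0.3, -1.1]
grip_width: 0.0538
grip_force: 30.0
```

```bash
python3 - <<'E'
from h import *
from rig import robot
need(-45,[.643,-.228,.14])
a=[]
for n in("scene","top"):
    c=robot.camera(n);np.savez(n+"1.npz",**c);u,v=proj(c,robot.get_obs()["position"]).astype(int);print(n,u,v)
    a.append(cv2.resize(c["image"][v-40:v+40,u-50:u+50,::-1],None,fx=4,fy=4,interpolation=cv2.INTER_CUBIC))
cv2.imwrite("pics/b.png",np.hstack(a))
E
```

```text
rot [0.004 0.01  0.001] shift cm [-0.37 -0.03 -1.11] q [-0.2   0.76  1.5  -1.    0.97  0.44] F [ 0.1 -0.3 -1.1]
scene 254 293
top 419 159
```

View pics/b.png

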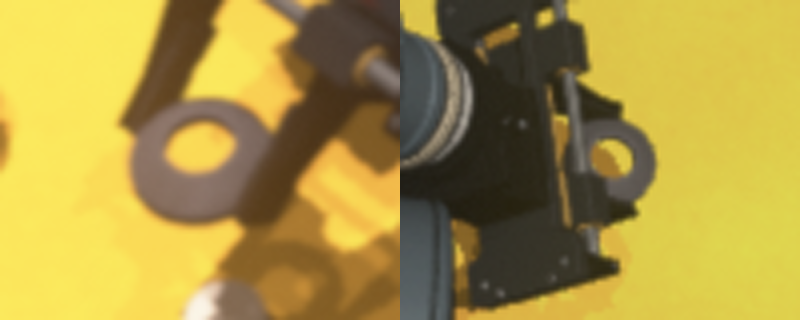

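The washer is held, centre near (203,152) in the left crop, but sits somewhat forward of the jaws' line. I'll measure its pose in the hand from depth.

```bash
cat >> h.py <<'E'
def washer(c,p,lo,hi,r=.045,dbg=True):
    """points near p with HSV in range -> cloud"""
    P=cloud(c);h=cv2.cvtColor(c["image"],cv2.COLOR_RGB2HSV)
    m=(np.linalg.norm(P-p,axis=2)<r)&np.all((h>=lo)&(h<=hi),axis=2);return P[m],h[m]
E
python3 - <<'E'
from h import *
from rig import robot
o=robot.get_obs();R=Rn.from_quat(o["tool_rot"]).as_matrix();p=o["position"]
c=load("scene1");h=cv2.cvtColor(c["image"],cv2.COLOR_RGB2HSV);P=cloud(c)
print(h[280:310:4,236:272:4].tolist()[3])
T=(P-p)@R  # tool coords
m=(np.linalg.norm(T,axis=2)<.05)&(T[...,2]>-.03)&(h[...,2]>70)&(h[...,1]<110)
Q=T[m];print(m.sum(),(Q*1000).round().astype(int)[::25].tolist())
print('tool min/max',Q.min(0).round(4),Q.max(0).round(4))
E
```

```text
[[18, 141, 206], [11, 71, 140], [14, 87, 158], [23, 167, 249], [24, 167, 250], [24, 167, 250], [19, 142, 221], [9, 62, 131], [11, 75, 115]]
588 [[0, -17, -18], [-4, -22, -11], [-10, -13, -15], [-8, -12, -14], [-10, -13, -12], [2, 9, -23], [-15, -13, -6], [5, 15, -22], [-18, -9, -3], [-12, 30, -27], [-22, -4, -1], [-1, 22, -15], [-23, -5, 5], [-24, 2, 2], [-24, 3, 3], [-25, -2, 8], [-14, 30, -13], [-10, 24, -7], [-13, 23, -5], [-15, 24, -3], [-14, 24, -2], [-13, 27, -2], [-26, 10, 12], [-19, 21, 7]]
tool min/max [-0.0269 -0.0263 -0.0289] [0.0086 0.0309 0.0149]
```

```bash
python3 - <<'E'
from h import *
from rig import robot
o=robot.get_obs();p=o["position"]
for nm in("scene1","top1"):
    c=load(nm);h=cv2.cvtColor(c["image"],cv2.COLOR_RGB2HSV);W=(cloud(c)-p)
    m=(np.linalg.norm(W,axis=2)<.05)&(h[...,2]>70)&(h[...,1]<110)&(W[...,1]<.0)
    Q=W[m]*1000
    # level? fit plane to crown: histogram of heights, ranges
    print(nm,len(Q),'z pct',np.percentile(Q[:,2],[2,25,50,75,98]).round(1),'min',Q.min(0).round(1),'max',Q.max(0).round(1))
    k=Q[:,2]>np.percentile(Q[:,2],70);A=np.c_[Q[k][:,:2],np.ones(k.sum())];print('plane',np.linalg.lstsq(A,Q[k][:,2],rcond=None)[0].round(3))
    g=(W[...,2]>-.02)&(np.linalg.norm(W,axis=2)<.045)&(h[...,1]<110)&(h[...,2]>70)
    k=cv2.minEnclosingCircle(Q[:,:2].astype(np.float32));print('circ',k)
E
```

```text
scene1 380 z pct [ 6.7 10.2 12.5 14.9 17.4] min [-25.9 -28.    6. ] max [30.  -0.3 19.3]
plane [2.0000e-03 1.6000e-02 1.5974e+01]
circ ((2.065382957458496, -5.271114349365234), 28.238061904907227)
top1 136 z pct [ 3.8  7.3  9.8 12.3 15.5] min [-25.9 -28.5   2.1] max [26.9 -0.4 17.2]
plane [2.0000e-02 8.0000e-03 1.3509e+01]
circ ((0.4687962234020233, -7.1574602127075195), 26.529943466186523)
```

The washer is level and centred in the jaws. Turning it +90° on the way to the rest.

Emit:
{"name": "send_rows", "arguments": {"increments": [0.08,0,0,-0.4,0.9,0,0.5,0.08,0,0,-0.4,0.9,0,0.5,0.08,0,0,-0.4,0.9,0,0.5,0.08,0,0,-0.4,0.9,0,0.5,0.08,0,0,-0.4,0.9,0,0.5,0.08,0,0,-0.4,0.9,0,0.5,0.08,0,0,-0.4,0.9,0,0.5,0.08,0,0,-0.4,0.9,0,0.5,0.08,0,0,-0.4,0.9,0,0.5,0.08,0,0,-0.4,0.9,0,0.5,0.08,0,0,-0.4,0.9,0,0.5,0.08,0,0,-0.4,0.9,0,0.5,0.08,0,0,-0.4,0.9,0,0.5,0.08,0,0,-0.4,0.9,0,0.5,0.08,0,0,-0.4,0.9,0,0.5,0.08,0,0,-0.4,0.9,0,0.5,0.08,0,0,-0.4,0.9,0,0.5,0.08,0,0,-0.4,0.9,0,0.5,0.08,0,0,-0.4,0.9,0,0.5,0.05,0,0,-0.3,0.7,0,0.5]}}

```text
time: 6.0
position: [0.5634, -0.049, 0.1424]
tool_rot: [0.654, 0.651, 0.27, -0.274]
ft_force: [-0.6, -0.5, -1.3]
grip_width: 0.0542
grip_force: 30.0
```

Emit:
{"name": "send_rows", "arguments": {"increments": [0,0,0,0,0,0,0.5,0,0,0,0,0,0,0.5]}}

```text
time: 6.17
position: [0.564, -0.0491, 0.1427]
tool_rot: [0.655, 0.652, 0.268, -0.272]
ft_force: [0.4, 0.6, -0.5]
grip_width: 0.0542
grip_force: 30.0
```

```bash
python3 - <<'E'
from h import *
from rig import robot
need(45,[.568,-.0503,.041])
p=robot.get_obs()["position"]
for nm in("scene","top"):
    c=robot.camera(nm);np.savez(nm+"2.npz",**c);h=cv2.cvtColor(c["image"],cv2.COLOR_RGB2HSV);W=(cloud(c)-p)*1000
    m=(np.linalg.norm(W,axis=2)<36)&(h[...,1]<120)&(h[...,2]>60)&(abs(W[...,0])<25)
    Q=W[m];print(nm,len(Q),'pct',np.percentile(Q,[2,50,98],axis=0).round(1).tolist())
    u,v=proj(c,p).astype(int);I=cv2.resize(c["image"][v-40:v+40,u-50:u+50,::-1],None,fx=4,fy=4,interpolation=cv2.INTER_CUBIC)
    A=I if nm=="scene" else np.hstack([A,I])
cv2.imwrite("pics/c.png",A)
E
```

```text
rot [ 0.001 -0.006  0.001] shift cm [  0.4   -0.12 -10.17] q [-0.61  0.75  1.57  0.63  1.39 -0.91] F [ 0.4  0.6 -0.5]
scene 13 pct [[-23.6, -8.1, 1.5], [-17.2, -5.4, 10.7], [-13.9, 1.9, 23.3]]Traceback (most recent call last):
  File "<stdin>", line 8, in <module>
    return _quantile_unchecked(
        a, q, axis, out, overwrite_input, method, keepdims, weights)
    return _ureduce(a,
                    func=_quantile_ureduce_func,
    ...<5 lines>...
                    overwrite_input=overwrite_input,
                    method=method)
    r = func(a, **kwargs)
    result = _quantile(arr,
                       quantiles=q,
    ...<2 lines>...
                       out=out,
                       weights=wgt)
    slices_having_nans = np.isnan(arr[-1, ...])
                                  ~~~^^^^^^^^^
IndexError: index -1 is out of bounds for axis 0 with size 0
```

Both cameras are blocked by the hand, so I'll go down slowly and watch the force.

Emit:
{"name": "send_rows", "arguments": {"increments": [0,0,0,0.4,-0.1,-1.5,0.5,0,0,0,0,0,-1.5,0.5,0,0,0,0,0,-1.5,0.5,0,0,0,0,0,-1,0.5,0,0,0,0,0,-0.5,0.5,0,0,0,0,0,-0.5,0.5,0,0,0,0,0,-0.5,0.5,0,0,0,0,0,0,0.5]}}

```text
time: 6.93
position: [0.5686, -0.05, 0.0737]
tool_rot: [0.654, 0.653, 0.269, -0.271]
ft_force: [-0.0, 0.1, -0.3]
grip_width: 0.0541
grip_force: 30.0
```

Emit:
{"name": "send_rows", "arguments": {"increments": [0,0,0,0,0,-0.5,0.5,0,0,0,0,0,-0.5,0.5,0,0,0,0,0,-0.5,0.5,0,0,0,0,0,-0.5,0.5,0,0,0,0,0,0,0.5]}}

```text
time: 7.35
position: [0.5684, -0.0499, 0.0536]
tool_rot: [0.654, 0.653, 0.269, -0.271]
ft_force: [-0.5, -0.9, -1.1]
grip_width: 0.054
grip_force: 30.0
```

Emit:
{"name": "send_rows", "arguments": {"increments": [0,0,0,0,0,-0.5,0.5,0,0,0,0,0,-0.4,0.5,0,0,0,0,0,-0.2,0.5,0,0,0,0,0,0,0.5]}}

```text
time: 7.68
position: [0.5686, -0.05, 0.043]
tool_rot: [0.654, 0.653, 0.269, -0.271]
ft_force: [0.6, -0.4, -1.5]
grip_width: 0.0543
grip_force: 30.0
```

Emit:
{"name": "send_rows", "arguments": {"increments": [0,0,0,0,0,-0.15,0.5,0,0,0,0,0,0,0.5]}}

```text
time: 7.85
position: [0.5688, -0.0501, 0.0419]
tool_rot: [0.654, 0.653, 0.269, -0.271]
ft_force: [0.7, 0.0, -0.7]
grip_width: 0.0543
grip_force: 30.0
```

Seated within a couple of mm with no side force. Releasing, backing out and tilting to -45°, then I'll look.

Emit:
{"name": "send_rows", "arguments": {"increments": [0,0,0,0,0,0,1,0,0,0,0,0,0,1,0,0,0,0,0,0,1,0,0,0,0,0,0,1,0,0,0,0,-1,1,1,0,0,0,0,-1.5,1.5,1,0,0,0,0,-2,2,1,0,0,0,0,-2,2,1,0,0,0,0,-2,2,1,0,0,0,0,-1.5,1.5,1,0,0,0,0,0,1,1,0,0,0,0,0,0,1]}}

```text
time: 8.85
position: [0.5698, -0.1517, 0.1546]
tool_rot: [0.654, 0.653, 0.27, -0.268]
ft_force: [0.1, 0.1, 0.5]
grip_width: 0.0871
grip_force: 0.0
```

Emit:
{"name": "send_rows", "arguments": {"increments": [-0.08,0,0,0,0.75,0,1,-0.08,0,0,0,0.75,0,1,-0.08,0,0,0,0.75,0,1,-0.08,0,0,0,0.75,0,1,-0.08,0,0,0,0.75,0,1,-0.08,0,0,0,0.75,0,1,-0.08,0,0,0,0.75,0,1,-0.08,0,0,0,0.75,0,1,-0.08,0,0,0,0.75,0,1,-0.08,0,0,0,0.75,0,1,-0.08,0,0,0,0.75,0,1,-0.08,0,0,0,0.75,0,1,-0.08,0,0,0,0.75,0,1,-0.08,0,0,0,0.75,0,1,-0.08,0,0,0,0.75,0,1,-0.08,0,0,0,0.75,0,1,-0.08,0,0,0,0.75,0,1,-0.08,0,0,0,0.75,0,1,-0.08,0,0,0,0.75,0,1,-0.05,0,0,0,0.75,0,1]}}

```text
time: 10.52
position: [0.567, 0.002, 0.1506]
tool_rot: [0.652, 0.653, -0.273, 0.271]
ft_force: [0.6, -0.2, 0.2]
grip_width: 0.0869
grip_force: 0.0
```

```bash
cat > look.py <<'E'
import sys
from h import *
from rig import robot
def look(out,X,w=50,hh=40,sc=4,cams=("scene","top")):
    I=[]
    for nm in cams:
        c=robot.camera(nm);np.savez(out+nm+".npz",**c);u,v=proj(c,X).astype(int)
        I.append(cv2.resize(c["image"][v-hh:v+hh,u-w:u+w,::-1],None,fx=sc,fy=sc,interpolation=cv2.INTER_CUBIC))
    cv2.imwrite(f"pics/{out}.png",np.hstack(I))
E
python3 - <<'E'
from look import *
need(-45,[.568,-.0503,.041])
look("rest",[.568,-.054,.05])
E
```

```text
rot [ 0.004 -0.003 -0.001] shift cm [  0.1   -5.23 -10.96] q [ 0.18  0.73  1.6  -0.86  1.16  0.68] F [ 0.6 -0.2  0.2]
```

View pics/rest.png

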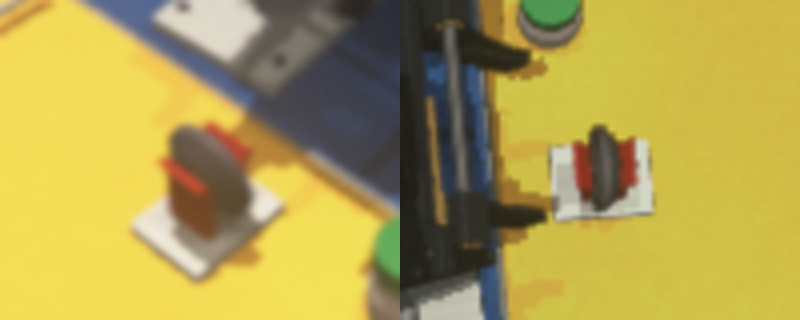

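The dark washer stands upright in the rest, at (210,170) in the left view and (602,165) in the top view. Approaching at -45° to regrip.

Emit:
{"name": "send_rows", "arguments": {"increments": [0.004,-0.003,0,0.1,0,-2,1,0,0,0,0,0,-2,1,0,0,0,0,0,-1.8,1,0,0,0,0,-1,-1,1,0,0,0,0,-1.2,-1.2,1,0,0,0,0,-1.2,-1.2,1,0,0,0,0,-1,-1,1,0,0,0,0,-0.8,-0.8,1,0,0,0,0,0,0,1,0,0,0,0,0,0,1]}}

```text
time: 11.45
position: [0.5695, -0.053, 0.0419]
tool_rot: [0.655, 0.652, -0.269, 0.27]
ft_force: [0.7, 0.6, -0.2]
grip_width: 0.0868
grip_force: 0.0
```

```bash
python3 - <<'E'
from look import *
need(-45,[.568,-.0503,.040])
E
```

```text
rot [-0.003  0.003  0.004] shift cm [-0.15  0.27 -0.19] q [ 0.08  0.89  1.66 -1.01  0.98  0.85] F [ 0.7  0.6 -0.2]
```

Emit:
{"name": "send_rows", "arguments": {"increments": [0,0,0,-0.1,0.25,-0.2,1,0,0,0,0,0,0,1,0,0,0,0,0,0,0.5,0,0,0,0,0,0,0.5,0,0,0,0,0,0,0.5,0,0,0,0,0,0,0.5,0,0,0,0,0,0,0.5,0,0,0,0,0,0,0.5,0,0,0,0,0,0,0.5,0,0,0,0,0,0,0.5], "newtons": 30}}

```text
time: 12.28
position: [0.569, -0.0496, 0.0401]
tool_rot: [0.655, 0.652, -0.269, 0.27]
ft_force: [-0.3, 1.0, 1.2]
grip_width: 0.0541
grip_force: 30.0
```

Emit:
{"name": "send_rows", "arguments": {"increments": [0,0,0,0,0,0.5,0.5,0,0,0,0,0,1,0.5,0,0,0,0,0,1.5,0.5,0,0,0,0,0,2,0.5,0,0,0,0,0,2,0.5,0,0,0,0,0,2,0.5,0,0,0,0,0,2,0.5,0,0,0,0,0,2,0.5,0,0,0,0,0,0,0.5,0,0,0,0,0,0,0.5]}}

```text
time: 13.12
position: [0.5693, -0.0494, 0.1714]
tool_rot: [0.656, 0.652, -0.267, 0.271]
ft_force: [1.1, -0.0, -1.5]
grip_width: 0.0538
grip_force: 30.0
```

```bash
python3 - <<'E'
from look import *
need(-45,[.568,-.0503,.17])
p=robot.get_obs()["position"]
for nm in("scene","top"):
    c=robot.camera(nm);h=cv2.cvtColor(c["image"],cv2.COLOR_RGB2HSV);W=(cloud(c)-p)*1000
    m=(np.linalg.norm(W,axis=2)<36)&(abs(W[...,0])<24)&(W[...,1]<15)
    Q=W[m];print(nm,len(Q),np.percentile(Q,[1,10,50,90,99],axis=0).round(1).tolist())
    s=np.abs(Q[:,0])<23;A=np.c_[Q[s][:,[0,2]],np.ones(s.sum())];print(np.linalg.lstsq(A,Q[s][:,1],rcond=None)[0].round(3))
E
```

```text
rot [-0.004  0.007  0.002] shift cm [-0.13 -0.09 -0.14] q [ 0.09  0.68  1.64 -0.9   1.12  0.63] F [ 1.1 -0.  -1.5]
scene 382 [[-20.4, -12.9, -18.6], [-14.5, -11.2, -13.2], [4.4, -7.4, 13.9], [19.8, -1.0, 25.7], [23.3, 2.4, 28.1]]
[-3.00e-03  1.60e-02 -6.99e+00]
top 162 [[-23.5, -14.1, -25.4], [-18.6, -11.4, -19.8], [-3.0, -3.4, 16.1], [16.7, 0.9, 25.5], [21.3, 3.0, 28.7]]
[ 0.01  -0.152 -3.401]
```

The washer is held upright, crown towards -y as planned. Turning +90° to bowl-up above the arbor.

Emit:
{"name": "send_rows", "arguments": {"increments": [0.08,0,0,0,0,0,0.5,0.08,0,0,0,0,0,0.5,0.08,0,0,0,0,0,0.5,0.08,0,0,0,0,0,0.5,0.08,0,0,-0.5,0.4,0,0.5,0.08,0,0,-0.5,0.9,0,0.5,0.08,0,0,-0.5,0.9,0,0.5,0.08,0,0,-0.5,0.9,0,0.5,0.08,0,0,-0.5,0.9,0,0.5,0.08,0,0,-0.5,0.9,0,0.5,0.08,0,0,-0.5,0.9,0,0.5,0.08,0,0,-0.5,0.9,0,0.5,0.08,0,0,-0.5,1,0,0.5,0.08,0,0,-0.5,1,0,0.5,0.08,0,0,-0.5,1,0,0.5,0.08,0,0,-0.5,1,-0.5,0.5,0.08,0,0,-0.5,1,-0.5,0.5,0.08,0,0,-0.6,1,-0.5,0.5,0.08,0,0,-0.6,1,-0.5,0.5,0.05,0,0,-0.5,1,-0.5,0.5]}}

```text
time: 14.88
position: [0.486, 0.0971, 0.1433]
tool_rot: [0.655, 0.65, 0.271, -0.274]
ft_force: [-0.5, -0.1, -2.8]
grip_width: 0.0535
grip_force: 30.0
```

Emit:
{"name": "send_rows", "arguments": {"increments": [0,0,0,0,0,0,0.5,0,0,0,0,0,0,0.5]}}

```text
time: 15.05
position: [0.4859, 0.0973, 0.1436]
tool_rot: [0.655, 0.651, 0.27, -0.273]
ft_force: [-0.1, -0.1, -1.0]
grip_width: 0.0542
grip_force: 30.0
```

```bash
python3 - <<'E'
from look import *
need(45,[.487,.094,.12])
look("arb",[.487,.094,.11])
E
```

```text
rot [-0.003 -0.006  0.004] shift cm [ 0.11 -0.33 -2.36] q [-0.45  0.65  1.88  0.77  1.16 -0.97] F [-0.1 -0.1 -1. ]
```

View pics/arb.png

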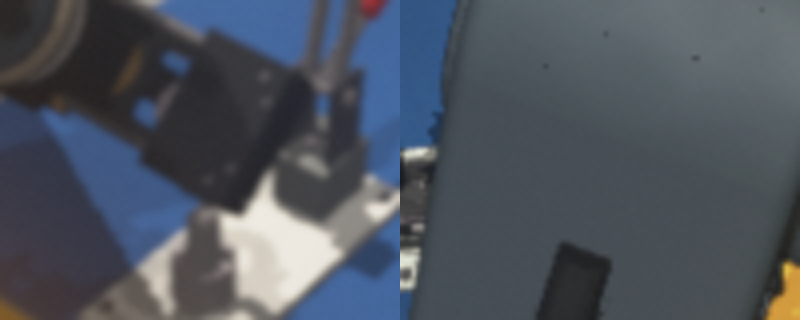

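The washer is hidden behind the hand above the arbor at (205,240) in the left view, and the clamp is clear of the hand. Correcting and descending with force checks.

Emit:
{"name": "send_rows", "arguments": {"increments": [-0.003,-0.006,0.004,0.1,-0.3,-1,0.5,0,0,0,0,0,-1.4,0.5,0,0,0,0,0,-1,0.5,0,0,0,0,0,-1,0.5,0,0,0,0,0,-0.5,0.5,0,0,0,0,0,-0.5,0.5,0,0,0,0,0,0,0.5,0,0,0,0,0,0,0.5]}}

```text
time: 15.82
position: [0.4878, 0.0945, 0.0909]
tool_rot: [0.653, 0.654, 0.272, -0.269]
ft_force: [0.2, 0.1, -1.0]
grip_width: 0.0544
grip_force: 30.0
```

Emit:
{"name": "send_rows", "arguments": {"increments": [0,0,0,0,0,-0.5,0.5,0,0,0,0,0,-0.5,0.5,0,0,0,0,0,0,0.5]}}

```text
time: 16.07
position: [0.4878, 0.0943, 0.0805]
tool_rot: [0.653, 0.654, 0.271, -0.269]
ft_force: [0.8, -0.4, -1.2]
grip_width: 0.0538
grip_force: 30.0
```

Emit:
{"name": "send_rows", "arguments": {"increments": [0,0,0,0,0,-0.4,0.5,0,0,0,0,0,-0.4,0.5,0,0,0,0,0,0,0.5]}}

```text
time: 16.32
position: [0.4877, 0.0944, 0.0724]
tool_rot: [0.653, 0.654, 0.271, -0.269]
ft_force: [-0.5, 0.2, -0.8]
grip_width: 0.054
grip_force: 30.0
```

Emit:
{"name": "send_rows", "arguments": {"increments": [0,0,0,0,0,-0.4,0.5,0,0,0,0,0,-0.4,0.5,0,0,0,0,0,0,0.5]}}

```text
time: 16.57
position: [0.4877, 0.0944, 0.0643]
tool_rot: [0.653, 0.654, 0.271, -0.269]
ft_force: [1.2, 0.3, -1.8]
grip_width: 0.0541
grip_force: 30.0
```

Emit:
{"name": "send_rows", "arguments": {"increments": [0,0,0,0,0,-0.4,0.5,0,0,0,0,0,-0.4,0.5,0,0,0,0,0,0,0.5]}}

```text
time: 16.82
position: [0.4877, 0.0944, 0.0563]
tool_rot: [0.653, 0.654, 0.271, -0.269]
ft_force: [0.3, 0.7, -1.8]
grip_width: 0.054
grip_force: 30.0
```

No contact force, so it is threading cleanly. Down the last few mm, release, back away.

Emit:
{"name": "send_rows", "arguments": {"increments": [0,0,0,0,0,-0.3,0.5,0,0,0,0,0,-0.2,0.5,0,0,0,0,0,0,0.5]}}

```text
time: 17.07
position: [0.4879, 0.0952, 0.0531]
tool_rot: [0.652, 0.653, 0.273, -0.27]
ft_force: [0.2, 0.1, 7.2]
grip_width: 0.0542
grip_force: 30.0
```

Emit:
{"name": "send_rows", "arguments": {"increments": [0,0,0,0,0,0,0.75,0,0,0,0,0,0,0.75,0,0,0,0,0,0,1,0,0,0,0,0,0,1,0,0,0,0,0,0,1,0,0,0,0,-1,1,1,0,0,0,0,-1.5,1.5,1,0,0,0,0,-2,2,1,0,0,0,0,-2,2,1,0,0,0,0,-2,2,1,0,0,0,0,-2.5,1.5,1,0,0,0,0,-3,0,1,0,0,0,0,-3,0,1,0,0,0,0,-3,0,1,0,0,0,0,-3,0,1,0,0,0,0,-2,0,1,0,0,0,0,0,0,1,0,0,0,0,0,0,1]}}

```text
time: 18.57
position: [0.4876, -0.1572, 0.1524]
tool_rot: [0.654, 0.653, 0.272, -0.269]
ft_force: [1.2, 0.2, 0.6]
grip_width: 0.0867
grip_force: 0.0
```

```bash
python3 - <<'E'
from look import *
need(0,[.456,-.2417,.029])
look("seat",[.487,.094,.05])
for n in("scene","top"):
    c=load("seat"+n);P=cloud(c)*1000;W=P-[487.5,94.2,0]
    r=np.hypot(W[...,0],W[...,1]);m=(r>13)&(r<34)&(W[...,2]>30)&(W[...,2]<70)
    Q=W[m];k=np.hypot(Q[:,0],Q[:,1])>0;print(n,len(Q),np.percentile(Q[:,2],[2,10,50,90,98]).round(1))
    t=Q[Q[:,2]>46];print(cv2.minEnclosingCircle(t[:,:2].astype(np.float32)))
    A=np.c_[t[:,:2],np.ones(len(t))];print(np.linalg.lstsq(A,t[:,2],rcond=None)[0].round(3))
E
```

```text
rot [-0.784  0.004  0.   ] shift cm [ -3.16  -8.45 -12.34] q [-0.83  0.73  1.59  0.5   1.47 -1.05] F [1.2 0.2 0.6]
scene 284 [30.9 35.7 52.7 55.6 56.4]
((-0.41577664017677307, 2.7787065505981445), 29.150365829467773)
[-2.4000e-02 -1.0000e-03  5.3147e+01]
top 314 [44.4 47.8 52.3 55.7 57.1]
((-0.19759953022003174, 1.0888794660568237), 28.281780242919922)
[-4.000e-03  5.000e-03  5.231e+01]
```

View pics/seat.png

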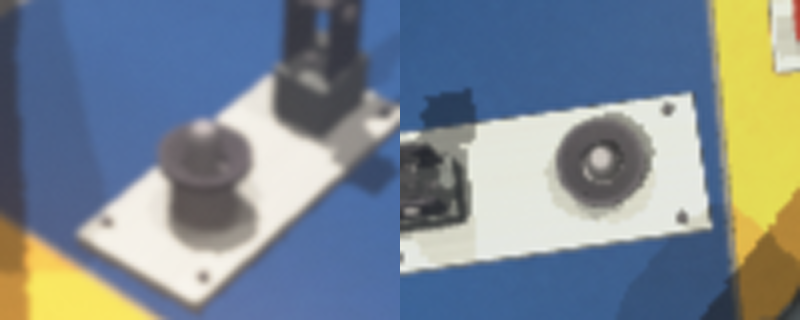

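The dark washer sits bowl-up and level, rim top at about 54 mm, at (205,155) left and (602,160) top. Next is the brass washer with the tool vertical.

Emit:
{"name": "send_rows", "arguments": {"increments": [-0.1,0,0,-0.4,-1,0,1,-0.1,0,0,-0.4,-1,-0.5,1,-0.1,0,0,-0.4,-1,-0.5,1,-0.1,0,0,-0.4,-1,-0.5,1,-0.1,0,0,-0.4,-1,-1,1,-0.1,0,0,-0.4,-1,-1,1,-0.1,0,0,-0.4,-1,-1,1,-0.084,0,0,-0.3,-1.4,-1,1,0,0,0,0,0,-1,1,0,0,0,0,0,0,1,0,0,0,0,0,0,1]}}

```text
time: 19.58
position: [0.4567, -0.2385, 0.0866]
tool_rot: [0.706, 0.708, 0.002, -0.001]
ft_force: [0.4, -0.7, -0.4]
grip_width: 0.0872
grip_force: 0.0
```

```bash
python3 - <<'E'
from look import *
need(0,[.456,-.2417,.032])
E
```

```text
rot [-0.004  0.001 -0.004] shift cm [-0.07 -0.32 -5.46] q [-0.7   0.61  1.83  0.01  0.71 -0.71] F [ 0.4 -0.7 -0.4]
```

Emit:
{"name": "send_rows", "arguments": {"increments": [-0.004,0,-0.004,-0.1,-0.3,-1.5,1,0,0,0,0,0,-1.5,1,0,0,0,0,0,-1.5,1,0,0,0,0,0,-1,1,0,0,0,0,0,0,1,0,0,0,0,0,0,0.5,0,0,0,0,0,0,0.5,0,0,0,0,0,0,0.5,0,0,0,0,0,0,0.5,0,0,0,0,0,0,0.5,0,0,0,0,0,0,0.5,0,0,0,0,0,0,0.5]}}

```text
time: 20.58
position: [0.4563, -0.2428, 0.0325]
tool_rot: [0.707, 0.707, -0.0, 0.003]
ft_force: [1.2, 0.1, 1.0]
grip_width: 0.0541
grip_force: 30.0
```

Emit:
{"name": "send_rows", "arguments": {"increments": [0,0,0,0,0,0.5,0.5,0,0,0,0,0,1,0.5,0,0,0,0,0,2,0.5,0,0,0,0,0,3,0.5,0,0,0,0,0,3,0.5,0,0,0,0,0,2.5,0.5,0,0,0,0,0,0,0.5,0,0,0,0,0,0,0.5]}}

```text
time: 21.25
position: [0.4564, -0.2431, 0.154]
tool_rot: [0.707, 0.707, -0.0, 0.004]
ft_force: [-0.3, 0.2, -1.7]
grip_width: 0.0538
grip_force: 30.0
```

```bash
python3 - <<'E'
from look import *
need(0,[.4875,.095,.14])
p=robot.get_obs()["position"]
for nm in("scene","top"):
    c=robot.camera(nm);W=(cloud(c)-p)*1000
    m=(np.hypot(W[...,0],W[...,1])<33)&(abs(W[...,0])<23)&(W[...,2]<14)&(W[...,2]>-20)
    Q=W[m]
    if len(Q)>20:
        print(nm,len(Q),np.percentile(Q,[1,10,50,90,99],axis=0).round(1).tolist())
E
```

```text
rot [0.006 0.005 0.001] shift cm [ 3.11 33.81 -1.4 ] q [-0.71  0.49  1.78 -0.    0.86 -0.7 ] F [-0.3  0.2 -1.7]
scene 193 [[-21.4, -25.7, -5.3], [-10.8, -23.9, -2.4], [6.7, -17.8, 3.4], [18.0, -12.0, 8.0], [21.9, -9.2, 10.2]]
```

Emit:
{"name": "send_rows", "arguments": {"increments": [0,0,0,0,0.6,0,0.5,0,0,0,0,1.2,0,0.5,0,0,0,0.2,1.9,0,0.5,0,0,0,0.2,1.9,0,0.5,0,0,0,0.2,1.9,0,0.5,0,0,0,0.2,1.9,0,0.5,0,0,0,0.2,1.9,0,0.5,0,0,0,0.2,1.9,0,0.5,0,0,0,0.2,1.9,0,0.5,0,0,0,0.2,1.9,0,0.5,0,0,0,0.2,1.9,0,0.5,0,0,0,0.2,1.9,0,0.5,0,0,0,0.2,1.9,0,0.5,0,0,0,0.2,1.9,0,0.5,0,0,0,0.2,1.9,0,0.5,0,0,0,0.2,1.9,0,0.5,0,0,0,0.2,1.9,0,0.5,0,0,0,0.1,1.9,0,0.5,0,0,0,0,1,0,0.5,0,0,0,0,0.45,0,0.5]}}

```text
time: 23.02
position: [0.4854, 0.0958, 0.1512]
tool_rot: [0.707, 0.708, -0.001, 0.001]
ft_force: [-0.0, -0.2, -1.6]
grip_width: 0.0541
grip_force: 30.0
```

Emit:
{"name": "send_rows", "arguments": {"increments": [0,0,0,0,0,0,0.5,0,0,0,0,0,0,0.5]}}

```text
time: 23.18
position: [0.4864, 0.0938, 0.1517]
tool_rot: [0.707, 0.707, -0.001, 0.002]
ft_force: [0.7, 0.7, -1.3]
grip_width: 0.054
grip_force: 30.0
```

```bash
python3 - <<'E'
from look import *
need(0,[.4877,.0938,.057])
E
```

```text
rot [0.004 0.001 0.   ] shift cm [ 0.13  0.   -9.47] q [-0.03  0.48  1.83 -0.    0.83 -0.03] F [ 0.7  0.7 -1.3]
```

Emit:
{"name": "send_rows", "arguments": {"increments": [0.004,0,0,0.1,0,-1.5,0.5,0,0,0,0,0,-2,0.5,0,0,0,0,0,-2,0.5,0,0,0,0,0,-1,0.5,0,0,0,0,0,-0.7,0.5,0,0,0,0,0,-0.4,0.5,0,0,0,0,0,0,0.5]}}

```text
time: 23.77
position: [0.4878, 0.0935, 0.0756]
tool_rot: [0.708, 0.707, 0.001, 0.0]
ft_force: [-0.4, 0.1, -0.8]
grip_width: 0.0544
grip_force: 30.0
```

Emit:
{"name": "send_rows", "arguments": {"increments": [0,0,0,0,0,-0.4,0.5,0,0,0,0,0,-0.4,0.5,0,0,0,0,0,0,0.5]}}

```text
time: 24.02
position: [0.4879, 0.0939, 0.068]
tool_rot: [0.707, 0.707, 0.001, 0.001]
ft_force: [0.4, 0.1, -1.4]
grip_width: 0.0545
grip_force: 30.0
```

Emit:
{"name": "send_rows", "arguments": {"increments": [0,0,0,0,0,-0.3,0.5,0,0,0,0,0,-0.2,0.5,0,0,0,0,0,0,0.5]}}

```text
time: 24.27
position: [0.4877, 0.094, 0.0628]
tool_rot: [0.707, 0.707, 0.001, 0.0]
ft_force: [-0.0, -0.7, -0.7]
grip_width: 0.0542
grip_force: 30.0
```

Threaded past the taper. Releasing, backing off and looking.

Emit:
{"name": "send_rows", "arguments": {"increments": [0,0,0,0,0,-0.05,0.75,0,0,0,0,0,0,0.75,0,0,0,0,0,0,1,0,0,0,0,0,0,1,0,0,0,0,0,0,1,0,0,0,0,0,1,1,0,0,0,0,0,2,1,0,0,0,0,0,3,1,0,0,0,0,-2,3,1,0,0,0,0,-3,3,1,0,0,0,0,-3,2,1,0,0,0,0,-3,0,1,0,0,0,0,-3,0,1,0,0,0,0,-3,0,1,0,0,0,0,-3,0,1,0,0,0,0,-2,0,1,0,0,0,0,0,0,1]}}

```text
time: 25.68
position: [0.4887, -0.1296, 0.2031]
tool_rot: [0.709, 0.705, 0.001, 0.002]
ft_force: [0.2, -0.8, 0.2]
grip_width: 0.087
grip_force: 0.0
```

```bash
python3 - <<'E'
from look import *
need(0,[.48,.09,.2])
look("stk",[.485,.14,.08],w=65,hh=60,sc=3)
for n in("scene","top"):
    c=load("stk"+n);P=cloud(c)*1000;W=P-[487.5,94.2,0]
    r=np.hypot(W[...,0],W[...,1]);m=(r<31)&(W[...,2]>50)&(W[...,2]<90)
    Q=W[m];rr=np.hypot(Q[:,0],Q[:,1])
    k=(rr>12.5)&(rr<18.5);A=np.c_[Q[k][:,:2],np.ones(k.sum())];print(n,'crown',np.median(Q[k][:,2]).round(1),np.linalg.lstsq(A,Q[k][:,2],rcond=None)[0].round(3),cv2.minEnclosingCircle(Q[:,:2].astype(np.float32)))
    h=cv2.cvtColor(c["image"],cv2.COLOR_RGB2HSV);red=((h[...,0]<8)|(h[...,0]>172))&(h[...,1]>140)&(P[...,2]>90)&(np.hypot(P[...,0]-477,P[...,1]-255)<80)
    Q=P[red];mu=Q.mean(0);print('handle',len(Q),mu.round(1),np.linalg.svd(Q-mu)[2][0].round(3),Q.min(0).round(),Q.max(0).round())
E
```

```text
rot [0.002 0.005 0.005] shift cm [-0.87 21.96 -0.31] q [-0.48  0.4   1.76  0.    0.97 -0.48] F [ 0.2 -0.8  0.2]
scene crown 68.9 [-1.1000e-02 -5.0000e-03  6.8681e+01] ((1.2909480333328247, 0.8779418468475342), 28.44866371154785)
handle 105 [480.5 263.1 152.3] [ 0.136 -0.808 -0.574] [470. 230. 135.] [492. 281. 171.]
top crown 67.4 [-3.4000e-02  4.0000e-03  6.7323e+01] ((0.27207502722740173, 0.228388711810112), 28.870296478271484)
handle 140 [476.  265.6 154.5] [ 0.02  -0.692 -0.721] [465. 232. 138.] [485. 285. 221.]
```

View pics/stk.png

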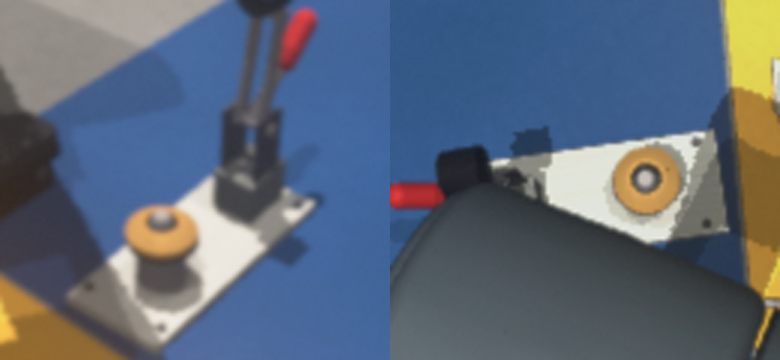

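The brass sits level on top with its crown at about 68 mm, so both are home: brass at (160,235) left and (645,180) top. The handle leans back at (298,40).

I'll go over the clamp with closed fingers and get behind the handle with the tool tilted parallel to it.

Emit:
{"name": "send_rows", "arguments": {"increments": [0,0,0,0,0,3,0,0,0,0,0,0,3,0,0,0,0,0,0,3,0,0,0,0,0,0,3,0,0,0,0,0,1,2,0,0,0,0,0,2,0,0,0,0,0,0,3.3,0,0,0,0,0,0,3.3,0,0,0,0,0,0,3.3,0,0,0,0,0,0,3.3,0,0,0,0,0,0,3.3,0,0,0,0,0,0,3.3,0,0,0,0,0,-0.3,3.3,0,0,0,0,0,-0.3,3.3,0,0,0,0,0,-0.3,3.3,0,0,0,0,0,-0.3,3.3,0,0,0,0,0,-0.3,3.3,0,0,0,0,0,-0.3,3.3,0,0,0,0,0,0,3.3,0,0,0,0,0,0,3.3,0,0]}}

```text
time: 27.45
position: [0.4671, 0.3692, 0.3421]
tool_rot: [0.706, 0.708, 0.001, 0.0]
ft_force: [0.7, -1.5, 0.3]
grip_width: 0.0002
grip_force: 0.0
```

Emit:
{"name": "send_rows", "arguments": {"increments": [-0.08,0,0.005,0,0.5,0,0,-0.08,0,0.005,0,0.5,0,0,-0.08,0,0.005,0,0.5,0,0,-0.08,0,0.005,0,0.5,0,0,-0.08,0,0.005,0,0.5,0,0,-0.08,0,0.005,0,0.5,0,0,-0.08,0,0.005,0,0.5,0,0,-0.08,0,0.005,0,0.5,0,0,-0.08,0,0.005,0,0.5,0,0,-0.08,0,0.005,0,0.5,0,0,-0.07,0,0.005,0,0,0,0,0,0,0,0,0,0,0,0,0,0,0,0,0,0]}}

```text
time: 28.53
position: [0.4681, 0.4176, 0.3406]
tool_rot: [0.621, 0.661, -0.297, 0.298]
ft_force: [0.1, -0.2, 0.9]
grip_width: 0.0005
grip_force: 0.0
```

```bash
cat > hp.py <<'E'
from h import *
piv=np.array([.480,.2088,.096]);yf=np.array([-.061,.998,0])
def tp(a,off,d=.075):
    a=np.radians(a);return piv+yf*(d*np.sin(a)+off*np.cos(a))+np.array([0,0,d*np.cos(a)-off*np.sin(a)])
E
python3 - <<'E'
from hp import *
for a in(50,40,30,20,10,5):print(a,tp(a,.0195).round(4))
print(tp(50,.035),tp(50,.06))
need(-50,tp(50,.06),3.5)
E
```

```text
50 [0.4757 0.2786 0.1293]
40 [0.4761 0.2718 0.1409]
30 [0.4767 0.2631 0.1512]
20 [0.4773 0.2527 0.1598]
10 [0.478  0.241  0.1665]
5 [0.4784 0.2347 0.169 ]
[0.475123   0.288591   0.11739752] [0.47414274 0.30462855 0.0982464 ]
rot [-0.002 -0.023  0.009] shift cm [  0.6  -11.3  -24.24] q [ 0.81  0.77  0.92 -0.66  2.04  0.63] F [ 0.1 -0.2  0.9]
```

Emit:
{"name": "send_rows", "arguments": {"increments": [0,-0.01,0.005,0.1,-0.4,-2,0,0,-0.013,0.004,0.1,-0.4,-2,0,0,0,0,0.1,-0.4,-2,0,0,0,0,0.1,-0.4,-2,0,0,0,0,0.1,-0.4,-2,0,0,0,0,0.1,-0.4,-2,0,0,0,0,0.1,-0.4,-2,0,0,0,0,0,-0.4,-2,0,0,0,0,0,-0.4,-2,0,0,0,0,0,-0.4,-2,0,0,0,0,0,-1,-0.7,0,0,0,0,0,-1.5,-0.7,0,0,0,0,0,-1.5,-0.7,0,0,0,0,0,-1.5,-0.6,0,0,0,0,0,-1.5,0,0,0,0,0,0,-1,0,0,0,0,0,0,0,0,0,0,0,0,0,0,0,0]}}

```text
time: 30.03
position: [0.4773, 0.2966, 0.1162]
tool_rot: [0.624, 0.659, -0.287, 0.307]
ft_force: [0.0, -0.2, -1.0]
grip_width: 0.0005
grip_force: 0.0
```

```bash
python3 - <<'E'
from hp import *
need(-50,tp(50,.025),3.5)
E
```

```text
rot [-0.005  0.005  0.004] shift cm [-0.18 -1.44  0.89] q [ 0.69  0.89  1.36 -0.67  1.51  0.89] F [ 0.  -0.2 -1. ]
```

Emit:
{"name": "send_rows", "arguments": {"increments": [0,0,0,-0.1,-0.7,0.4,0,0,0,0,0,-0.7,0.5,0,0,0,0,0,-0.2,0.2,0,0,0,0,0,-0.2,0.2,0,0.058,0,0,0,-0.23,0.39,0,0.058,0,0,0,-0.23,0.39,0,0.058,0,0,0,-0.23,0.39,0,0,0,0,0,0,0,0]}}

```text
time: 30.7
position: [0.4764, 0.2726, 0.1397]
tool_rot: [0.648, 0.682, -0.227, 0.25]
ft_force: [2.3, 4.5, -6.6]
grip_width: 0.0003
grip_force: 3.9
```

```bash
python3 - <<'E'
from hp import *
need(-40,tp(40,.0195),3.5)
E
```

```text
rot [-0.01   0.015  0.005] shift cm [-0.02 -0.07  0.12] q [ 0.61  0.76  1.47 -0.59  1.35  0.83] F [ 2.3  4.5 -6.6]
```

Contact as expected, about 8 N along the handle's normal. Continuing along the arc past centre.

Emit:
{"name": "send_rows", "arguments": {"increments": [0.058,0,0,0,-0.29,0.35,0,0.058,0,0,0,-0.29,0.35,0,0.058,0,0,0,-0.29,0.35,0,0.058,0,0,0,-0.35,0.3,0,0.058,0,0,0,-0.35,0.3,0,0.058,0,0,0,-0.35,0.3,0,0,0,0,0,0,0,0]}}

```text
time: 31.28
position: [0.4772, 0.2513, 0.1606]
tool_rot: [0.682, 0.711, -0.107, 0.137]
ft_force: [1.6, 1.5, 0.1]
grip_width: 0.0004
grip_force: 1.1
```

Emit:
{"name": "send_rows", "arguments": {"increments": [0.058,0,0,0,-0.39,0.22,0,0.058,0,0,0,-0.39,0.22,0,0.058,0,0,0,-0.39,0.22,0,0,0,0,0,-0.3,0.1,0,0,0,0,0,0,0,0]}}

```text
time: 31.7
position: [0.4753, 0.2364, 0.1669]
tool_rot: [0.69, 0.718, -0.048, 0.077]
ft_force: [0.0, 0.4, -0.1]
grip_width: 0.0005
grip_force: 0.0
```

```bash
python3 - <<'E'
from hp import *
need(-10,tp(10,.0195),3.5)
E
```

```text
rot [0.002 0.038 0.019] shift cm [ 0.28  0.46 -0.04] q [ 0.35  0.51  1.7  -0.22  0.96  0.45] F [ 0.   0.4 -0.1]
```

The force dropped to zero, so it has probably snapped over. Backing off to check.

Emit:
{"name": "send_rows", "arguments": {"increments": [0,0,0,0,1,0,0,0,0,0,0,2,0,0,0,0,0,0,3,1,0,0,0,0,0,3,2,0,0,0,0,0,3,2,0,0,0,0,0,2,2,0,0,0,0,0,0,2,0,0,0,0,0,0,0,0]}}

```text
time: 32.37
position: [0.4768, 0.3819, 0.2604]
tool_rot: [0.689, 0.719, -0.043, 0.078]
ft_force: [0.1, 1.1, 0.2]
grip_width: 0.0006
grip_force: 0.0
```

```bash
python3 - <<'E'
from look import *
look("end",[.485,.12,.08],w=65,hh=60,sc=3)
for n in("scene","top"):
    c=load("end"+n);P=cloud(c)*1000
    h=cv2.cvtColor(c["image"],cv2.COLOR_RGB2HSV);red=((h[...,0]<8)|(h[...,0]>172))&(h[...,1]>140)&(P[...,2]>110)&(np.hypot(P[...,0]-480,P[...,1]-210)<90)
    Q=P[red];print(n,'handle',len(Q),Q.mean(0).round(1) if len(Q) else 0)
    m=(np.hypot(P[...,0]-487,P[...,1]-94)<18)&(P[...,2]>40);print('over arbor z',np.percentile(P[m][:,2],[5,50,95]).round(1))
E
```

```text
scene handle 43 [483.8 190.1 191.1]
over arbor z [68.6 88.  99.6]
top handle 72 [477.8 193.3 186.1]
over arbor z [ 48.2  85.8 100.2]
```

View pics/end.png

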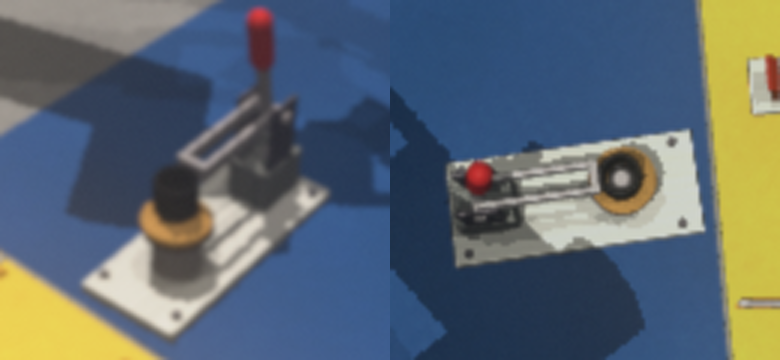

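The clamp arm lies level with the sleeve on the brass washer, at (175,195) left and (622,180) top. The handle is about 10° past upright, at (260,40) left, so it is locked and the robot is clear of everything.

```bash
python3 -c "
from rig import robot
print(robot.hand_in())"
```

```text
the job is handed in; nothing more can be done
None
```

The job is handed in: the dark washer sits bowl-up on the arbor with the brass one rim to rim on top, both level and home, and the clamp is locked down on the stack at about 32 s of the 72 s allowed.

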